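Pack the innermost ring cutter and nest the others again

TASK

Pack the smallest of the three nested ring cutters in the hinged tin: stand the two larger rings aside together on the white cake disc so that you can get at it, stand it upright in the tin, whose lid is half open, and shut the lid fully. Put the two larger rings back in the shallow round dish they came from, upright and nested, the medium one inside the large one. Leave the two piping nozzles where they stand.

Things in the scene. Friction and masses are not known exactly. Their poses are not given: they have to be found in the camera images.
- ring_large_center (a point): Largest ring cutter: plain tinned ring, open at both ends, outer diameter 67 mm (69 mm over the rolled upper rim), inner diameter 63.6 mm, 35 mm high, about 50 g. At the start it stands in the round dish round the other two rings. This point is on its axis, half-way up (17.5 mm above its lower edge); z along the axis, up.
- ring_medium_center (a point): Medium ring cutter: plain tinned ring, open at both ends, outer diameter 51 to 52 mm at the rolled upper rim, inner diameter 46 mm, 31 mm high, about 40 g. At the start it stands inside the large ring. This point is on its axis, half-way up (15.5 mm above its lower edge); z along the axis, up.
- ring_small_center (a point): Smallest ring cutter: plain tinned ring, open at both ends, outer diameter 40 mm over the rolled upper rim, 27 mm high, about 40 g. At the start it stands innermost, inside the medium ring. This point is on its axis, half-way up (13.5 mm above its lower edge); z along the axis, up.
- dish: Shallow round metal dish, fixed to the worktop: the base of the cutters' storage tin. Inner diameter 86 mm, inner floor 2 mm above the worktop, rim 7 mm above the worktop, outer diameter 90 mm. Origin at the centre of its underside.
- disc: White round cake disc lying on the worktop, fixed, diameter 264 mm, its top 7 mm above the worktop; empty at the start. Origin at the centre of its underside.
- tin: Grey rectangular hinged tin, fixed to the worktop, empty; body 105 x 150 mm and 56 mm high, walls 2 mm, inside 101 x 146 mm, inner floor 2 mm above the worktop. Origin at the centre of its underside; x points from its front to the hinge at its back (it stands sideways, the hinge towards the robot's left), y along the hinge, z up. The hinge axis is parallel to y at x = +56 mm, z = +56 mm.
- tin_lid (a joint): Angle of the tin's lid about its hinge, rad: 0 shut, growing as it opens, 1.57 upright, stop at 1.92 (leaning back). It starts half open. The hinge is tight: the lid stays at any angle where it is left (even almost shut), and moves with about 1 N at its front edge.
- lid_edge (a point): Middle of the front edge of the lid's outer face; it lies 111 mm from the hinge axis (lid shut: x = -55 mm, z = +60 mm in the tin's frame). The lid is a plate 154 mm wide along the hinge, with a 12 mm deep lip turned inwards along its front and sides.
- nozzle_big: Larger piping nozzle, a metal cone standing on its wide end, diameter 40 mm, 51 mm high, loose; a bystander. Origin at the centre of its underside.
- nozzle_mid: Smaller piping nozzle, a metal cone standing on its wide end, diameter 34 mm, 44 mm high, loose; a bystander. Origin at the centre of its underside.
There are look-alikes about, which are no part of the job. What is shaped like the part that bears ring_small_center but red is not meant.

How it is judged:
By the outcome, as a careful person would: the job done as asked, in the order asked, and still so for the second after the job is handed in, with the robot touching nothing.
It also fails if it takes over 147 s, if anything falls off the work surface, if the arm or the gripper's body presses on something with over 40 N, if the wrist force passes 120 N, or if a joint passes its speed limit or range.

ROBOT

A 7-joint arm with a two-finger parallel gripper is mounted at the origin on a cart in front of the work surface, level with it; the furniture and walls round the work are solid. World frame = base frame: x ahead of the robot, y to its left, z up, the work surface at z = 0. Lengths are in m, angles in rad, forces in N, time in s.
With the tool pointing down it reaches from about 0.4 to 0.85 m from the base axis. Payload 4.4 kg.
Tool frame: the origin (TCP) lies at the very end of the fingers, on their centre line; the grasp point (between the pads) lies 19 mm behind it; z points along the fingers, y is the direction in which the jaws open and shut (so a half turn about z gives the same grasp; the last joint's range is limited). The gripper opens to 94 mm and grips with 3 to 60 N. Pads are 16 mm wide; open, the fingers measure 119 mm over their backs; the gripper's body (75 mm by 177 mm) begins 78 mm behind the grasp point.
Start: joints at [-1.264, 0.628, 0.038, 1.517, -0.027, 0.996, -0.02], TCP at [0.237, 0.605, 0.205] pointing down, gripper open.
Joint ranges: [-3.06, 3.06], [-0.37, 2.12], [-1.25, 1.32], [0.18, 2.47], [-1.1, 4.24], [0.23, 1.98], [-2.94, 2.94]. Speed limits (rad/s): [2.57, 2.57, 3.14, 3.14, 3.14, 3.14, 3.14].

INTERFACE

Orientations are given as a rotation vector (axis times angle).
In Python, from workcell import env, fingers, kin, monitor, eyes, job_done gives the robot as it stands. Calls block until the motion is done:
- env.move_ptp(position, orientation): joint-space move of the TCP to a pose.
- env.move_linear(position, orientation=None, v=0.15): straight line of the TCP; orientation=None keeps the orientation; v is the mean speed in m/s.
- env.movej(angles): joint-space move.
- fingers.command_gripper(opening): finger opening in m; the grip force is fixed at half the most; returns when the fingers have stopped.
- env.hold(seconds).
- kin.solve_ik(position, orientation): joint angles nearest the present ones, or None.
- monitor.sense(): the state.
- eyes.get_image(name): name is "scene" or "top" or "wrist"; returns a dict with "pixels" (400x640x3 uint8, blue, green, red), "mtx" (3x3 intrinsics, pixels), "cam_to_world" (4x4, takes a point from camera to world coordinates); the wrist camera has in their place "tool_from_camera" (4x4, takes a point from camera to tool coordinates, whose origin is the TCP and whose axes are the flange's). Camera axes: x right, y up, looking along -z (the intrinsics and any distortion apply to the point x, -y, -z); pixel columns grow to the right and rows downward; lengths in m; the calibration is good to about 2 mm. A picture is of the moment at which its call begins: read the wrist's pose just before it. There is no depth.
A pose or a line that the arm cannot do raises env.PlanningError and nothing moves.
- job_done(): hands the job in, once; it reports no verdict.
The state is a dict: "time": time; "q": joint angles; "dq": joint speeds; "joint_efforts": joint torques, N m; "position": TCP position; "tcp_rot": TCP orientation; "force": force on the tool from outside, world axes, zero at the start; "wrist_torque": the same for the moment, N m; "width": finger opening in m.
Only numpy, scipy, OpenCV 4.12 (cv2) and the standard library are available. Lean on these libraries where they do the work, as an engineer would, in place of code of your own. Each camera call takes 0.05 s, during which the arm holds its last target.

## Working session

There is one attempt and no reset: what is moved stays moved. The work goes in short steps, each a Python script; the robot and the scene stay as the last script left them, time stands still between calls to the robot, and variables do not carry over. Pictures are saved under pics/ and viewed, and the job is handed in when it is done.

```bash
ls; mkdir -p pics
python3 - <<'E'
from workcell import env, fingers, kin, monitor, eyes
import cv2
s=monitor.sense(); print(s)
for n in ["scene","top","wrist"]:
    d=eyes.get_image(n); cv2.imwrite(f"pics/{n}0.png",d["pixels"]); print(n,{k:v for k,v in d.items() if k!="pixels"})
E
```

```text
pics
{'time': 0.0, 'q': array([-1.26379736,  0.62929591,  0.03843472,  1.51833884, -0.02699171,
        0.99627556, -0.02001255]), 'dq': array([ 0.00029119, -0.00089851, -0.00156418,  0.00130856,  0.00013582,
        0.00029433,  0.00016815]), 'joint_efforts': array([ 2.34738882e-04, -5.49741733e+01,  1.14369180e+00, -1.86627853e+01,
       -5.22762607e-02,  2.37605773e-02,  1.56031801e-04]), 'position': array([0.23648209, 0.60476568, 0.20459585]), 'tcp_rot': array([-5.82150620e-01, -3.08686644e+00,  2.78453444e-03]), 'force': array([-0.13025626, -0.27069381, -0.19529094]), 'wrist_torque': array([ 0.03344183,  0.01421221, -0.02473224]), 'width': 0.09372615629279296}
scene {'mtx': array([[454.32709061,   0.        , 319.42825115],
       [  0.        , 454.32709061, 199.72259412],
       [  0.        ,   0.        ,   1.        ]]), 'cam_to_world': array([[-0.893414  ,  0.34916619, -0.28265598,  0.22259359],
       [-0.44913166, -0.70769245,  0.54539174,  0.59587225],
       [-0.00960115,  0.61421036,  0.78908393,  0.89836576],
       [ 0.        ,  0.        ,  0.        ,  1.       
[... 265 characters left out ...]
2156, -0.00771353,  0.0098677 ,  0.04177583],
       [ 0.00915046,  0.088055  ,  0.99607358,  1.33745492],
       [ 0.        ,  0.        ,  0.        ,  1.        ]])}
wrist {'mtx': array([[334.5188433 ,   0.        , 318.97524256],
       [  0.        , 334.5188433 , 200.08902226],
       [  0.        ,   0.        ,   1.        ]]), 'tool_from_camera': array([[-7.17668121e-04,  9.60166176e-01,  2.79428703e-01,
         8.09237237e-02],
       [ 9.99999698e-01,  7.72169762e-04, -8.49711656e-05,
        -3.19491959e-04],
       [-2.97352834e-04,  2.79428557e-01, -9.60166440e-01,
        -1.79252547e-01],
       [ 0.00000000e+00,  0.00000000e+00,  0.00000000e+00,
         1.00000000e+00]])}
```

View pics/scene0.png

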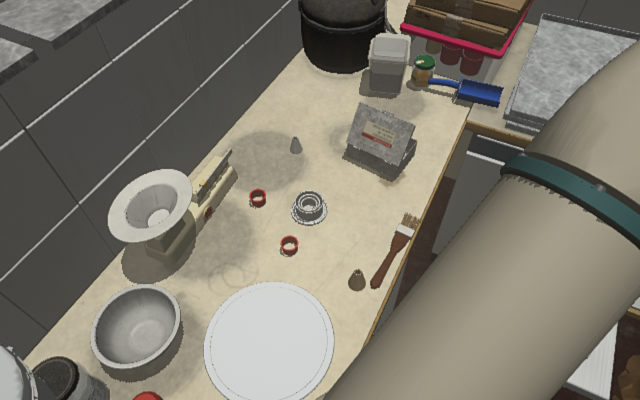

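View pics/top0.png

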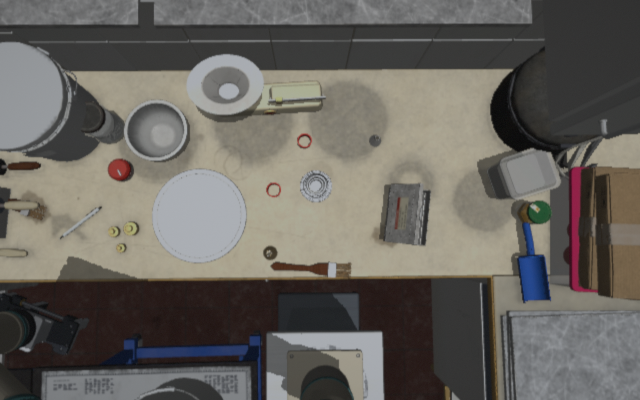

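View pics/wrist0.png

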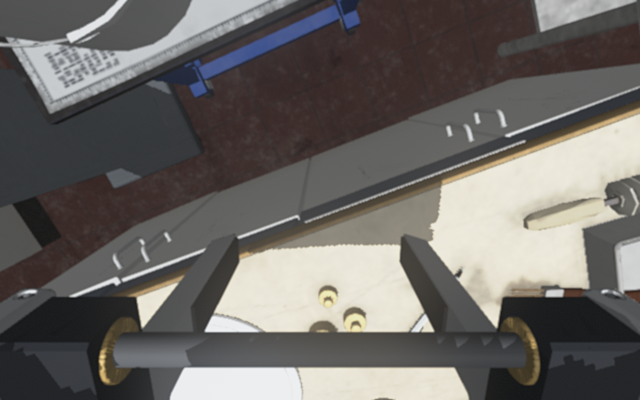

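Top view: dish with three nested grey rings at (316,186). Look-alikes are the red rings at (305,141) and (274,190). Tin at (405,213), disc at (199,215), nozzles at (376,140) and (270,253). I'll take enlarged crops next.

```bash
cat > h.py <<'E'
from workcell import env, fingers, kin, monitor, eyes
import numpy as np, cv2
from scipy.spatial.transform import Rotation as R
def ray(d,u,v,c2w=None):
    c2w=d["cam_to_world"] if c2w is None else c2w
    K=d["mtx"]; r=np.array([(u-K[0,2])/K[0,0],-(v-K[1,2])/K[1,1],-1.])
    return c2w[:3,3],c2w[:3,:3]@r
def bp(d,u,v,z,c2w=None):
    o,r=ray(d,u,v,c2w); return o+r*(z-o[2])/r[2]
def proj(d,p,c2w=None):
    c2w=d["cam_to_world"] if c2w is None else c2w
    q=c2w[:3,:3].T@(np.asarray(p,float)-c2w[:3,3]); K=d["mtx"]
    return np.array([K[0,2]+K[0,0]*q[0]/-q[2],K[1,2]+K[1,1]*q[1]/q[2]])
def tri(obs):
    A=np.zeros((3,3));b=np.zeros(3)
    for o,r in obs:
        r=r/np.linalg.norm(r);P=np.eye(3)-np.outer(r,r);A+=P;b+=P@o
    return np.linalg.solve(A,b)
def wristcam():
    s=monitor.sense(); d=eyes.get_image("wrist")
    T=np.eye(4);T[:3,:3]=R.from_rotvec(s["tcp_rot"]).as_matrix();T[:3,3]=s["position"]
    d["cam_to_world"]=T@d["tool_from_camera"]; return d
def down(a):
    "tool pointing down, tool y along angle a in world xy"
    y=np.array([np.cos(a),np.sin(a),0]);z=np.array([0,0,-1.]);x=np.cross(y,z)
    return R.from_matrix(np.c_[x,y,z]).as_rotvec()
def crop(img,x0,y0,x1,y1,k,name):
    c=cv2.resize(img[y0:y1,x0:x1],None,fx=k,fy=k,interpolation=cv2.INTER_CUBIC); cv2.imwrite("pics/"+name+".png",c)
def st(msg=""):
    s=monitor.sense(); print(msg,"t%.1f"%s["time"],"p",s["position"].round(4),"F",s["force"].round(1),"w%.4f"%s["width"])
E
python3 - <<'E'
from h import *
t=cv2.imread("pics/top0.png"); s=cv2.imread("pics/scene0.png")
crop(t,260,120,440,260,4,"topc"); crop(s,330,90,430,190,6,"scenetin"); crop(s,270,170,350,240,8,"scened")
E
```

```text
(no output)
```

View pics/topc.png

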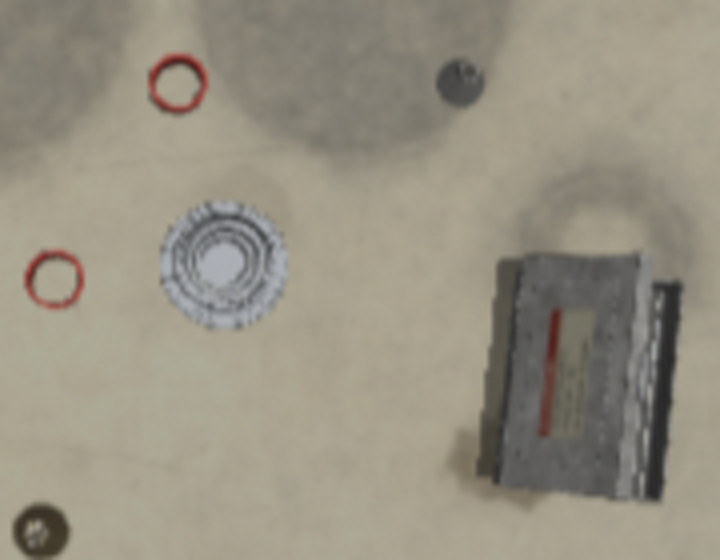

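View pics/scenetin.png

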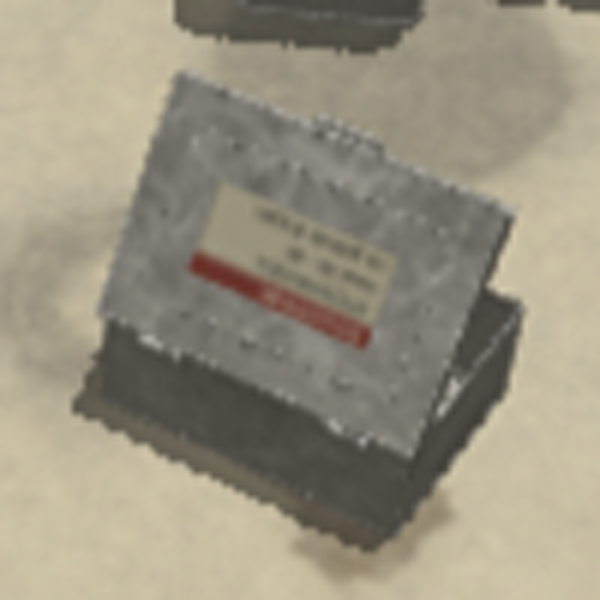

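View pics/scened.png

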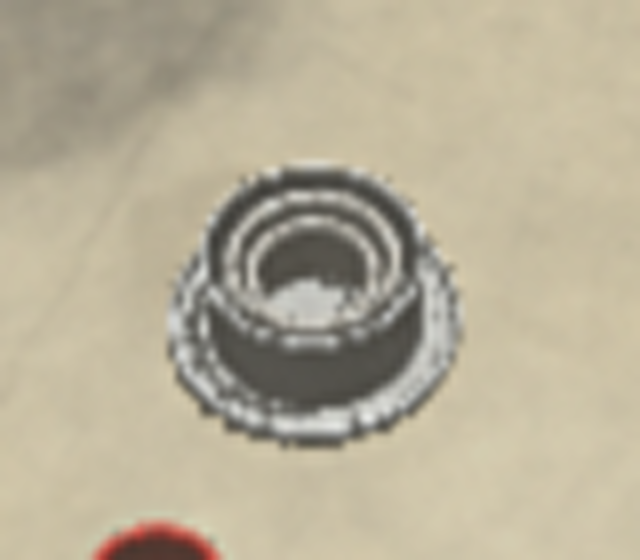

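Run:
```python
from h import *
from scipy.optimize import least_squares
T=eyes.get_image("top"); S=eyes.get_image("scene")
tp=lambda x,y:((x+.5)/4-.5+260,(y+.5)/4-.5+120)
sp=lambda x,y:((x+.5)/6-.5+330,(y+.5)/6-.5+90)
print("dish",bp(T,*tp(224,265),.007))
sd=lambda x,y:((x+.5)/8-.5+270,(y+.5)/8-.5+170)
# large ring rim in scene: ellipse x 205..420 , y 162..348
print("large scene",bp(S,*sd(312,253),.037))
print("large top rim",bp(T,*tp(221,262),.037))
print("disc",bp(T,199,215.5,.007))
print("red",bp(T,*tp(178,83),.027),bp(T,*tp(54,279),.027))
print("noz",bp(T,376,140.3,.03),bp(T,270,252.7,.03))
def lidp(a,u,y,h): # u dist from hinge, h outward
    return np.array([.056-u*np.cos(a)+h*np.sin(a), y, .056+u*np.sin(a)+h*np.cos(a)])
def model(p):
    x,y,w,a,b=p
    M=R.from_euler('z',w).as_matrix(); W=lambda q:M@q+[x,y,0]
    out=[]
    o=lambda d,px,q: out.extend(proj(d,W(q))-px)
    o(S,sp(180,72),lidp(a,.111,-.077,.004)); o(S,sp(513,208),lidp(a,.111,.077,.004))
    o(S,sp(100,320),lidp(a,b,-.077,.004)); o(S,sp(412,455),lidp(a,b,.077,.004))
    o(S,sp(523,306),np.array([-.0525,.075,.056]))
    o(T,tp(682,283),np.array([-.0525,-.075,.056])); o(T,tp(661,500),np.array([-.0525,.075,.056]))
    o(S,sp(375,550),np.array([.0525,.075,0])); o(S,sp(75,405),np.array([.0525,-.075,0]))
    o(T,tp(477,475),np.array([.0525,.075,0]))
    return np.array(out)
r=least_squares(model,[.4,-.2,1.57,.7,0])
print(r.x.round(4)); print(r.fun.reshape(-1,2).round(1))
```

```text
dish [0.55220406 0.01972096 0.007     ]
large scene [0.5525048  0.01602428 0.037     ]
large top rim [0.55080945 0.02225215 0.037     ]
disc [0.47181426 0.34448986 0.007     ]
red [0.67742457 0.0508676  0.027     ] [0.54106627 0.13716963 0.027     ]
noz [ 0.67567845 -0.14878274  0.03      ] [0.36788784 0.14565388 0.03      ]
[ 0.4673 -0.2261  1.435   0.8541  0.0058]
[[ 0.3  0.9]
 [-0.5  1.6]
 [-2.2 -1.9]
 [-1.5  0.3]
 [-1.2  1.1]
 [-0.1 -0.9]
 [-0.8  0.2]
 [ 1.4 -0.1]
 [ 2.4  0.4]
 [ 3.   1.5]]
```

Run:
```python
from h import *
s=monitor.sense(); print(R.from_rotvec(s["tcp_rot"]).as_matrix().round(2))
for nm,p in dict(dish=[.552,.019,.015],dishhi=[.552,.019,.2],disc=[.47,.34,.02],disc2=[.50,.34,.02],tin=[.467,-.226,.01],tinhi=[.467,-.226,.25]).items():
    for a in [3.006,-.136,1.435,-1.706, 2.2,-.9]:
        q=kin.solve_ik(p,down(a)); print(nm,a,None if q is None else np.round(q,2))
```

```text
[[-0.93  0.36 -0.  ]
 [ 0.36  0.93 -0.  ]
 [-0.   -0.   -1.  ]]
dish 3.006 [ 0.18  0.8  -0.41  1.93  0.6   0.53  2.36]
dish -0.136 [-0.24  0.79  0.24  1.94 -0.39  0.46  0.15]
dish 1.435 [-0.04  0.77 -0.06  1.93  0.1   0.44  1.25]
dish -1.706 [-0.46  0.87  0.61  1.94 -0.87  0.61 -0.98]
dish 2.2 [ 0.06  0.78 -0.23  1.93  0.35  0.47  1.78]
dish -0.9 [-0.34  0.82  0.4   1.94 -0.62  0.51 -0.4 ]
dishhi 3.006 [ 0.16  0.51 -0.36  1.79  0.23  0.88  2.7 ]
dishhi -0.136 [-0.39  0.53  0.46  1.81 -0.3   0.87  0.08]
dishhi 1.435 [-0.14  0.5   0.08  1.8  -0.05  0.85  1.4 ]
dishhi -1.706 [-0.59  0.62  0.81  1.81 -0.54  0.95 -1.25]
dishhi 2.2 [-0.    0.5  -0.12  1.8   0.08  0.85  2.04]
dishhi -0.9 [-0.5   0.57  0.64  1.81 -0.42  0.9  -0.56]
disc 3.006 [-0.44  0.81 -0.38  1.85  0.51  0.58  1.86]
disc -0.136 [-0.8   0.8   0.2   1.86 -0.3   0.51 -0.53]
disc 1.435 [-0.65  0.79 -0.03  1.85  0.05  0.5   0.72]
disc -1.706 [-1.03  0.88  0.59  1.86 -0.79  0.65 -1.66]
disc 2.2 [-0.55  0.79 -0.19  1.85  0.27  0.52  1.27]
disc -0.9 [-0.93  0.83  0.41  1.86 -0.58  0.57 -1.04]
disc2 3.006 [-0.4   0.84 -0.39  1.78 
[... 255 characters left out ...]
-0.9   0.86  0.43  1.79 -0.57  0.62 -1.03]
tin 3.006 [ 0.91  0.91 -0.82  2.01  1.05  0.73  2.41]
tin -0.136 [ 0.34  0.76  0.09  2.03 -0.18  0.36  0.44]
tin 1.435 [ 0.53  0.76 -0.2   2.02  0.37  0.39  1.47]
tin -1.706 [ 0.16  0.79  0.37  2.03 -0.66  0.43 -0.67]
tin 2.2 [ 0.74  0.81 -0.53  2.02  0.81  0.53  1.82]
tin -0.9 [ 0.25  0.77  0.22  2.03 -0.43  0.39 -0.09]
tinhi 3.006 [-0.3   0.63  1.15  1.84 -0.64  1.11 -2.19]
tinhi -0.136 [-0.26  0.58  1.04  1.84 -0.57  1.06  0.87]
tinhi 1.435 [ 0.06  0.42  0.48  1.83 -0.23  0.94  2.08]
tinhi -1.706 [-0.35  0.73  1.31  1.84 -0.76  1.2  -0.49]
tinhi 2.2 [ 0.13  0.41  0.37  1.83 -0.18  0.94  2.79]
tinhi -0.9 [-0.34  0.7   1.27  1.84 -0.73  1.17  0.28]
```

Run:
```python
from h import *
env.move_ptp([.552,.019,.13],down(1.435)); st()
d=wristcam(); cv2.imwrite("pics/w1.png",d["pixels"])
np.savez("w1.npz",c=d["cam_to_world"],K=d["mtx"])
crop(d["pixels"],200,50,440,250,3,"w1c")
```

```text
t2.6 p [0.5522 0.0203 0.1301] F [-0.4 -0.3  0.3] w0.0943
```

View pics/w1.png

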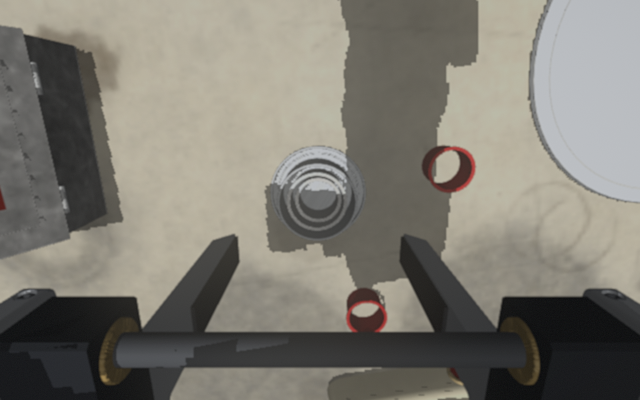

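View pics/w1c.png

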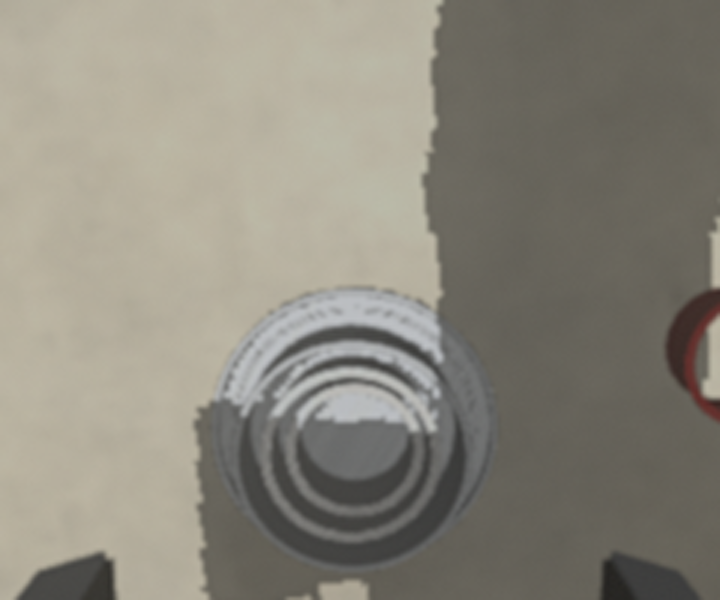

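Run:
```python
from h import *
z=np.load("w1.npz"); d=dict(mtx=z["K"],cam_to_world=z["c"])
c=lambda x,y:((x+.5)/3-.5+200,(y+.5)/3-.5+50)
print("dish L/R",bp(d,*c(215,430),.007),bp(d,*c(495,430),.007), "top",bp(d,*c(355,286),.007))
print("large L/R",bp(d,*c(240,450),.037),bp(d,*c(468,450),.037),"bottom",bp(d,*c(353,568),.037))
print("med bottom",bp(d,*c(352,546),.033)); print("small bottom",bp(d,*c(352,518),.029),bp(d,*c(352,383),.029))
# predicted circles
img=cv2.imread("pics/w1.png"); big=cv2.resize(img[50:250,200:440],None,fx=3,fy=3,interpolation=cv2.INTER_CUBIC)
for (cx,cy,r,h,col) in [(.552,.019,.045,.007,(255,0,0)),(.552,.019,.0345,.037,(0,255,0)),(.552,.019,.026,.033,(0,255,255)),(.552,.019,.02,.029,(0,0,255))]:
    pts=[proj(d,[cx+r*np.cos(t),cy+r*np.sin(t),h]) for t in np.linspace(0,6.28,60)]
    pts=((np.array(pts)-[200,50]+.5)*3-.5).round().astype(int)
    cv2.polylines(big,[pts],True,col,1)
cv2.imwrite("pics/w1o.png",big)
```

```text
dish L/R [ 0.54623402 -0.02425905  0.007     ] [0.55799702 0.06225897 0.007     ] top [0.50789414 0.02502748 0.007     ]
large L/R [ 0.54555774 -0.01284961  0.037     ] [0.55423731 0.0509775  0.037     ] bottom [0.58546797 0.01389974 0.037     ]
med bottom [0.58016905 0.01431396 0.033     ]
small bottom [0.57292424 0.01529066 0.029     ] [0.53239861 0.02085577 0.029     ]
```

View pics/w1o.png

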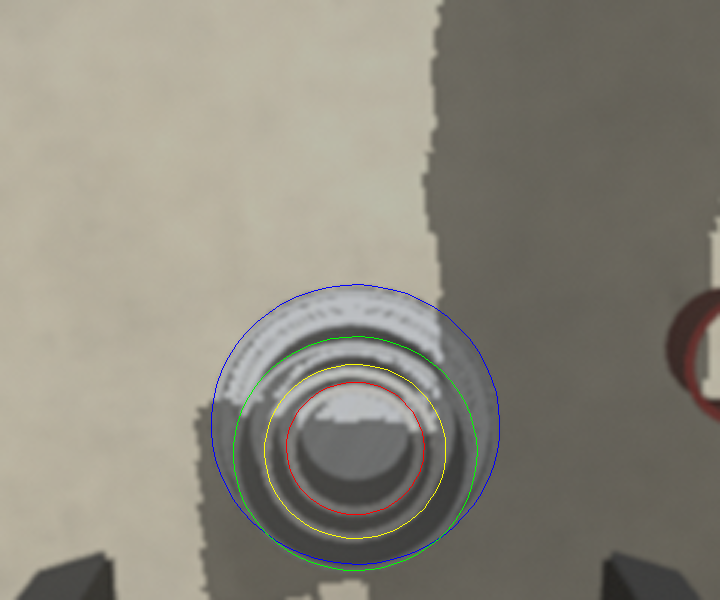

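Wrist view: the predicted circles sit on the three grey nested rings, centred at about (0.552, 0.019). The red rings at (448,168) and (366,311) in w1 stand apart outside the dish, so the grey innermost ring at (318,198) is the one meant. I'll lift off the large ring first.

Run:
```python
from h import *
A=down(1.435)
env.move_linear([.552,.019,.012],v=.12); st("down")
fingers.command_gripper(.06); st("grip")
env.move_linear([.552,.019,.075],v=.1); st("lift")
d=wristcam(); cv2.imwrite("pics/w2.png",d["pixels"])
env.move_linear([.552,.019,.12],v=.2); 
T=eyes.get_image("scene"); crop(T["pixels"],230,120,390,240,5,"s2")
```

```text
down t3.8 p [0.5526 0.019  0.0126] F [ 0.4 -0.4 -0.1] w0.0940
grip t4.4 p [0.5522 0.019  0.0122] F [-0.9 -1.   1.2] w0.0669
lift t5.1 p [0.5516 0.019  0.0747] F [ 0.1  0.1 -1.6] w0.0668
```

View pics/w2.png

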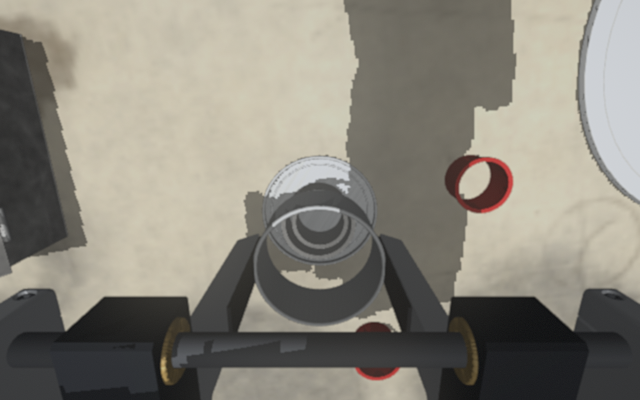

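View pics/s2.png

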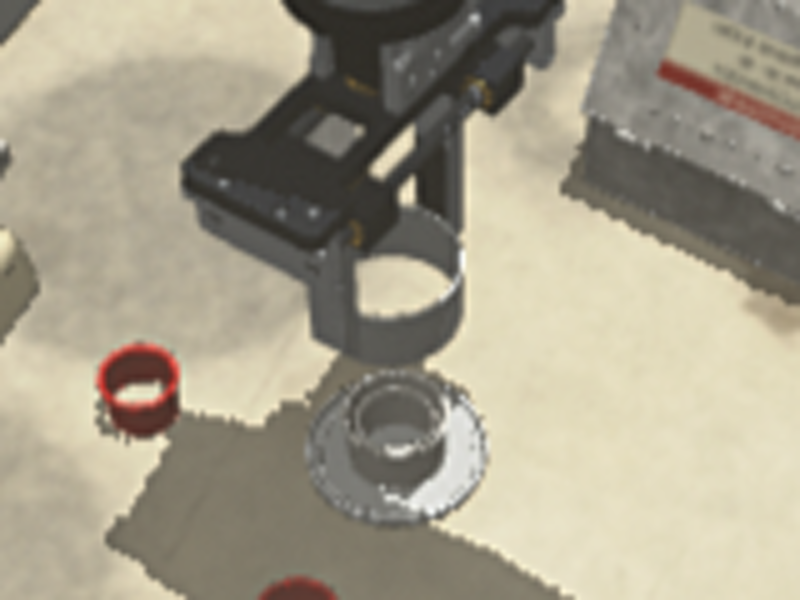

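The large ring is held upright in the jaws, and the medium and small rings stay in the dish at s2 (397,430). I'll place the large ring on the disc.

Run:
```python
from h import *
A=down(1.435)
env.move_ptp([.515,.34,.10],A); st("over")
env.move_linear([.515,.34,.030],v=.12)
env.move_linear([.515,.34,.0175],v=.03); st("set")
fingers.command_gripper(.094); st("open")
env.move_linear([.515,.34,.09],v=.15)
env.move_ptp([.552,.019,.12],A); st()
d=wristcam(); cv2.imwrite("pics/w3.png",d["pixels"]); crop(d["pixels"],220,100,420,260,4,"w3c")
np.savez("w3.npz",c=d["cam_to_world"],K=d["mtx"])
T=eyes.get_image("scene"); crop(T["pixels"],190,270,350,390,5,"s3")
```

```text
over t6.8 p [0.516  0.3376 0.0998] F [ 0.7 -0.8 -0.5] w0.0671
set t8.1 p [0.5151 0.3401 0.0177] F [-0.9 -0.1  2.2] w0.0669
open t8.8 p [0.515  0.34   0.0174] F [-0.1  0.6  1.2] w0.0940
 t10.6 p [0.5521 0.0209 0.1197] F [-0.7  1.6  0.1] w0.0938
```

View pics/w3c.png

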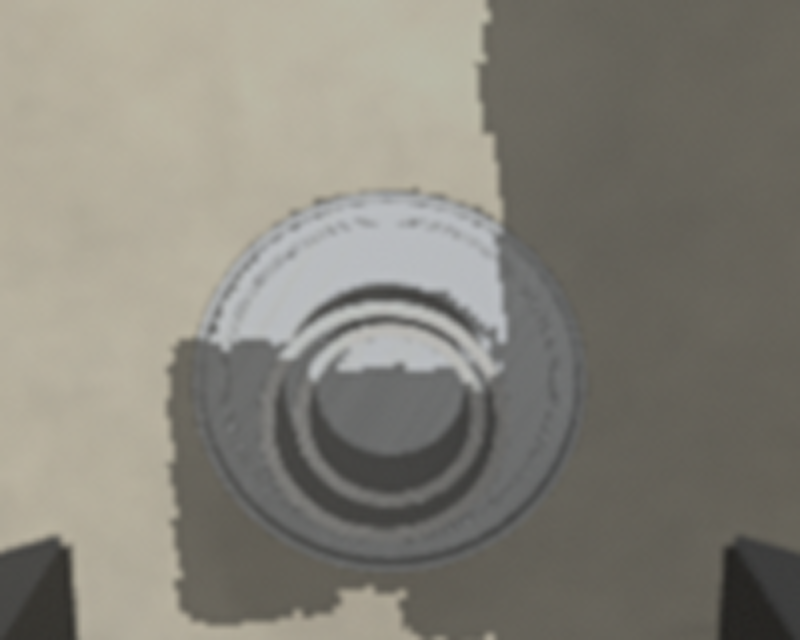

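View pics/s3.png

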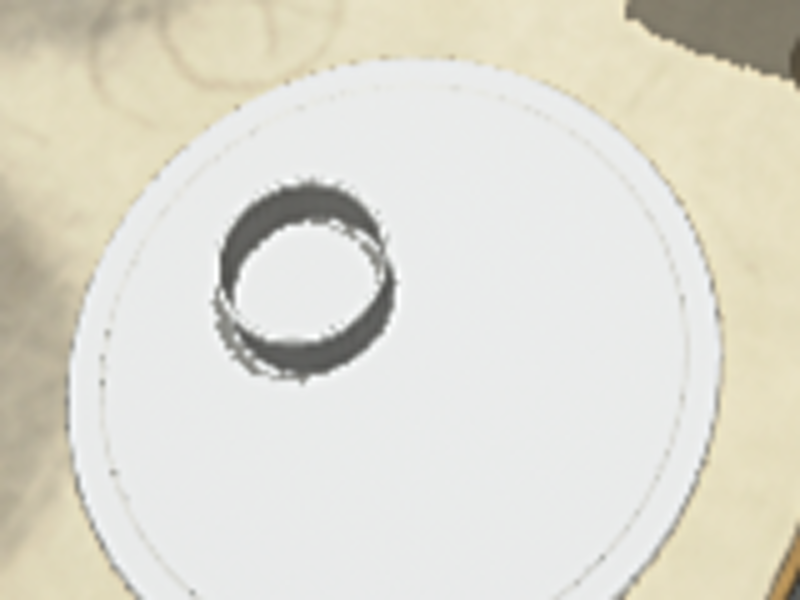

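Run:
```python
from h import *
z=np.load("w3.npz"); d=dict(mtx=z["K"],cam_to_world=z["c"])
c=lambda x,y:((x+.5)/4-.5+220,(y+.5)/4-.5+100)
m=bp(d,*c(381,412),.033); print(m,bp(d,*c(392,414),.029), bp(d,*c(390,380),.007))
A=down(1.435)
p=[m[0],m[1]]
env.move_linear(p+[.06],v=.15); fingers.command_gripper(.075)
env.move_linear(p+[.010],v=.12); st("down")
fingers.command_gripper(.04); st("grip")
env.move_linear(p+[.07],v=.08); st("lift")
d=wristcam(); cv2.imwrite("pics/w4.png",d["pixels"])
T=eyes.get_image("scene"); crop(T["pixels"],230,120,390,240,5,"s4")
```

```text
[0.55010002 0.01739187 0.033     ] [0.55202565 0.01942323 0.029     ] [0.55055413 0.01911803 0.007     ]
down t12.4 p [0.5501 0.0174 0.01  ] F [-0.4 -0.7 -0.4] w0.0751
grip t12.9 p [0.5505 0.0175 0.0104] F [-0.5  0.6  3.1] w0.0507
lift t13.8 p [0.5497 0.0174 0.0697] F [-0.8 -0.1 -0.4] w0.0513
```

View pics/w4.png

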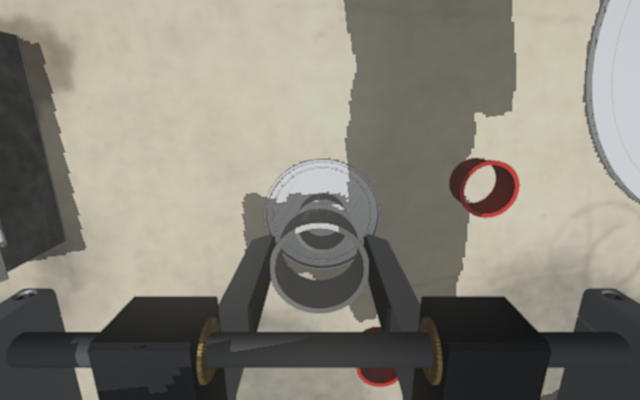

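View pics/s4.png

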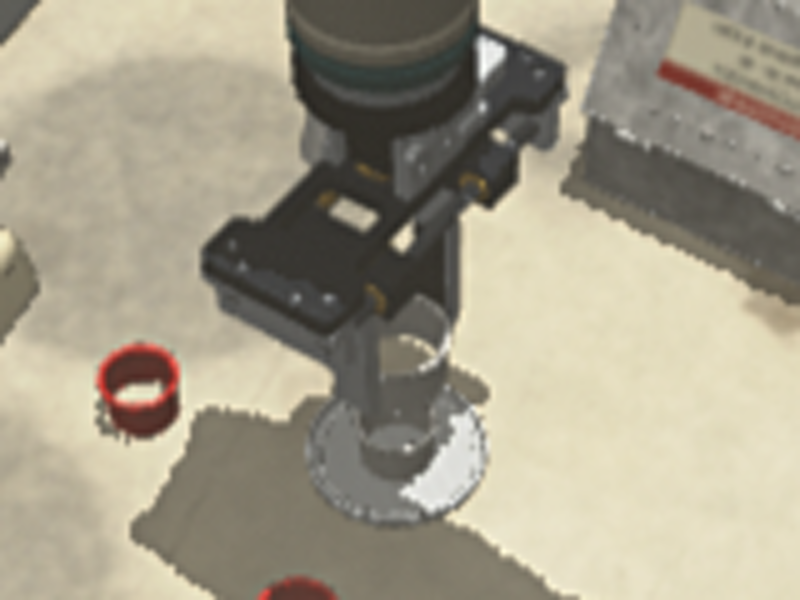

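The medium ring is lifted and the small ring at s4 (397,450) stays in the dish. I'll place the medium ring on the disc, then check the lid-opening path.

```bash
cat >> h.py <<'E'
TIN=np.array([.467,-.226]); TY=1.435
def tin(x,y,z):
    c,s=np.cos(TY),np.sin(TY); return [TIN[0]+c*x-s*y, TIN[1]+s*x+c*y, z]
AT=down(TY+np.pi/2)
E
python3 - <<'E'
from h import *
A=down(1.435)
env.move_linear([.55,.0175,.1],v=.2)
env.move_ptp([.425,.34,.10],A)
env.move_linear([.425,.34,.028],v=.12)
env.move_linear([.425,.34,.0155],v=.03); st("set")
fingers.command_gripper(.075); st("open")
env.move_linear([.425,.34,.1],v=.15)
T=eyes.get_image("scene"); crop(T["pixels"],190,270,350,390,5,"s5")
for x,z in [(-.06,.2),(-.06,.11),(0,.11),(.058,.11),(-.012,.2),(-.012,.01),(.13,.2),(.13,.12),(-.02,.12)]:
    q=kin.solve_ik(tin(x,0,z),AT); print(x,z,None if q is None else np.round(q,2))
E
```

```text
set t16.8 p [0.4251 0.3401 0.0158] F [-0.1 -0.1  4. ] w0.0511
open t17.4 p [0.425  0.34   0.0154] F [ 0.   0.3 -0.2] w0.0754
-0.06 0.2 [ 1.15  0.68 -1.06  1.81  0.68  1.06  2.84]
-0.06 0.11 [ 1.14  0.84 -1.06  1.9   0.9   0.98  2.65]
0 0.11 [ 0.77  0.64 -0.56  1.96  0.52  0.69  2.89]
0.058 0.11 [ 0.64  0.61 -0.53  2.    0.5   0.65  2.79]
-0.012 0.2 [ 1.08  0.65 -1.06  1.86  0.67  1.03  2.75]
-0.012 0.01 [ 0.75  0.81 -0.51  2.01  0.78  0.53  2.68]
0.13 0.2 [ 0.49  0.45 -0.5   1.94  0.29  0.82  2.85]
0.13 0.12 [ 0.49  0.58 -0.51  2.02  0.46  0.65  2.69]
-0.02 0.12 [ 1.08  0.8  -1.06  1.93  0.87  0.96  2.59]
```

View pics/s5.png

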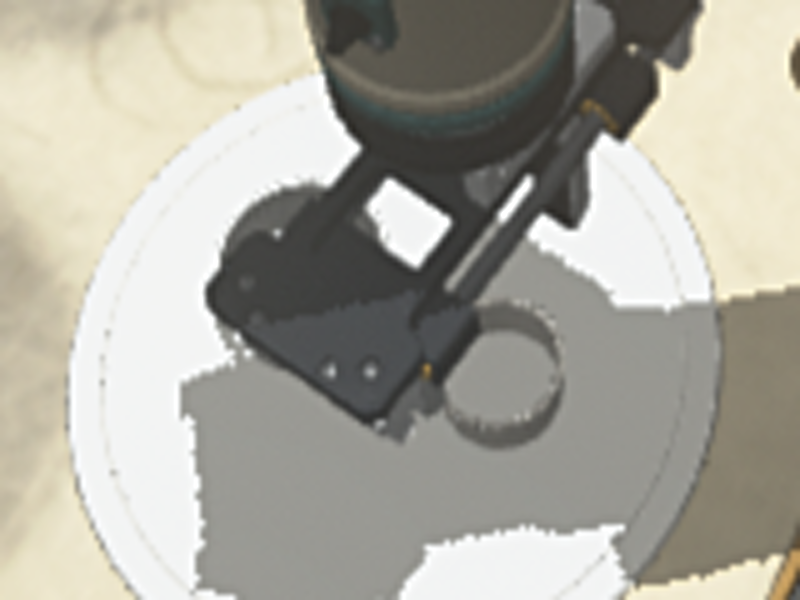

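Run:
```python
from h import *
fingers.command_gripper(0.0)
try:
    env.move_ptp(tin(-.075,0,.22),AT); st()
    d=wristcam(); cv2.imwrite("pics/w6.png",d["pixels"]); np.savez("w6.npz",c=d["cam_to_world"],K=d["mtx"])
    print(monitor.sense()["q"].round(2))
except env.PlanningError as e: print("PE",e); st()
T=eyes.get_image("scene"); crop(T["pixels"],300,50,460,200,4,"s6")
```

```text
t21.6 p [ 0.4572 -0.2993  0.2199] F [ 0.9  0.3 -0.2] w0.0005
[ 1.18  0.66 -1.06  1.77  0.64  1.1   2.9 ]
```

View pics/w6.png

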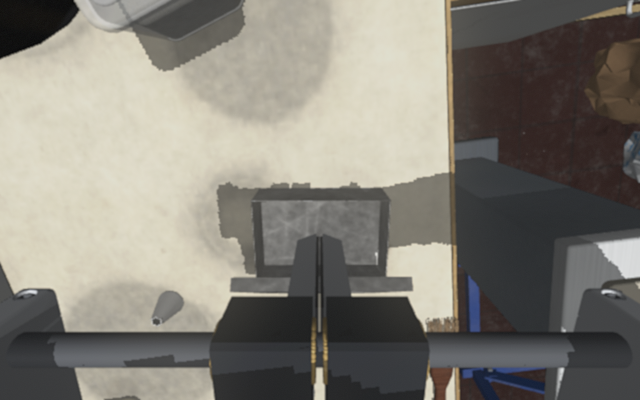

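View pics/s6.png

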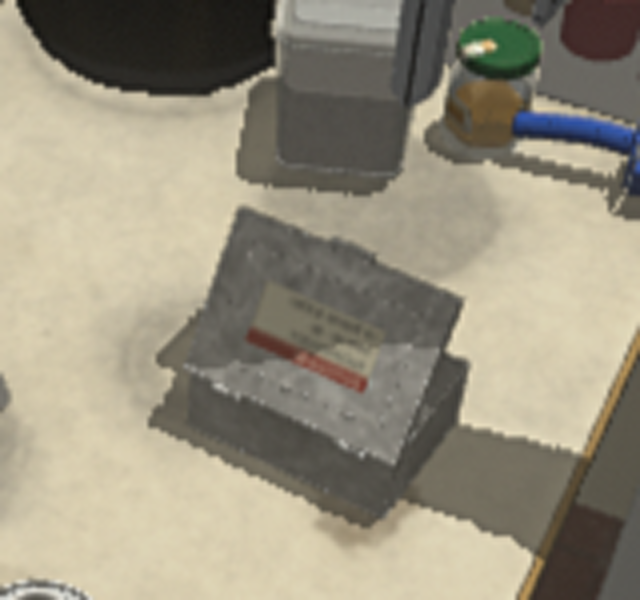

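Run:
```python
from h import *
img=cv2.imread("pics/w6.png"); crop(img,220,170,420,300,4,"w6c")
z=np.load("w6.npz"); d=dict(mtx=z["K"],cam_to_world=z["c"])
a=.854
for y in(-1,1):
    print(proj(d,tin(-.0525,.075*y,.056)),proj(d,tin(.056-.111*np.cos(a)+.004*np.sin(a),.077*y,.056+.111*np.sin(a)+.004*np.cos(a))))
```

```text
[249.79595015 203.11011443] [230.12910385 275.44697238]
[389.74423344 203.18118203] [409.90060497 275.49743674]
```

View pics/w6c.png

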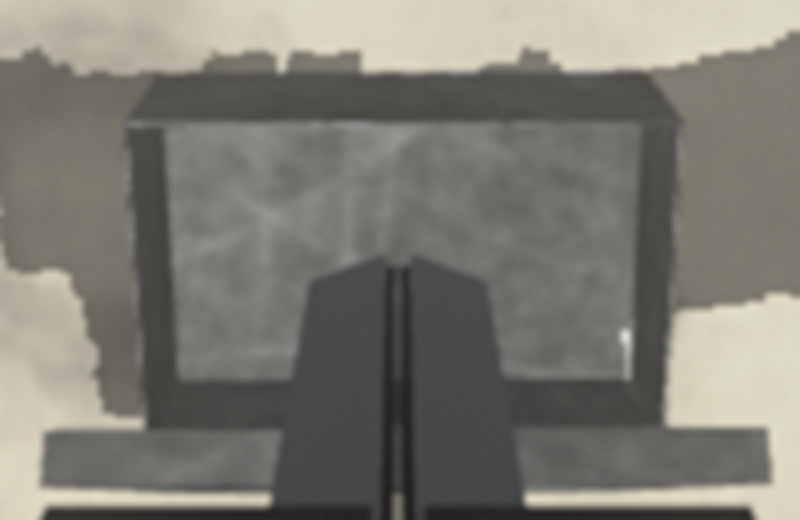

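Run:
```python
from h import *
try:
    env.move_linear(tin(-.055,0,.115),v=.15); st("down")
    for x in (-.03,0.,.02,.04,.055,.062):
        env.move_linear(tin(x,0,.115),v=.06); st(x)
    d=eyes.get_image("scene"); crop(d["pixels"],300,50,460,200,4,"s7")
    env.move_linear(tin(.02,0,.115),v=.1); env.move_linear(tin(-.02,0,.2),v=.15);st()
except env.PlanningError as e: print("PE",e); st(); print(monitor.sense()["q"].round(2))
d=eyes.get_image("scene"); crop(d["pixels"],300,50,460,200,4,"s7b")
```

```text
down t22.6 p [ 0.4603 -0.2806  0.1156] F [ 1.1 -0.1 -1. ] w0.0004
-0.03 t23.2 p [ 0.463  -0.2556  0.1151] F [ 0.5  0.1 -0.3] w0.0007
0.0 t23.8 p [ 0.467  -0.2252  0.1149] F [ 0.1  0.4 -0.1] w0.0001
0.02 t24.3 p [ 0.4698 -0.2054  0.115 ] F [ 0.9 -0.3 -0.5] w0.0005
0.04 t24.8 p [ 0.4726 -0.1857  0.115 ] F [-0.1  0.   0.6] w0.0008
0.055 t25.2 p [ 0.4746 -0.1709  0.1151] F [-1.   0.2 -0.4] w0.0007
0.062 t25.4 p [ 0.4754 -0.1641  0.115 ] F [ 0.2 -0.1  0.2] w0.0000
 t26.8 p [ 0.4639 -0.2451  0.1994] F [-0.3 -0.4 -0.1] w0.0004
```

View pics/s7b.png

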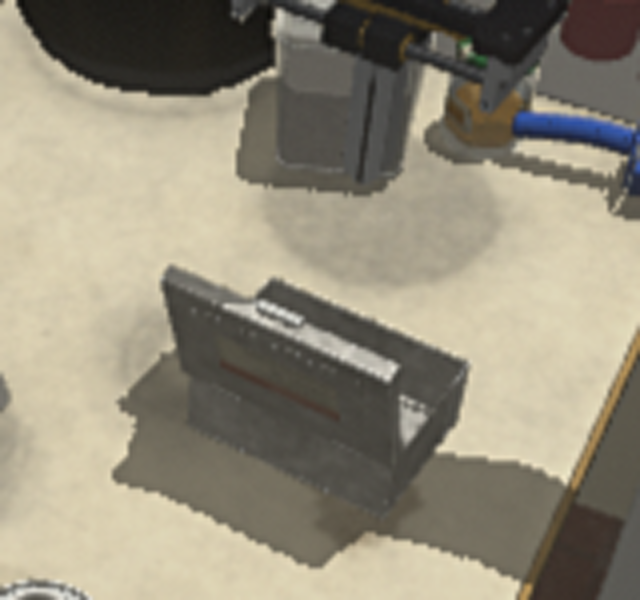

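The lid at s7b (285,340) now leans back to just past upright. Next is the small ring.

Run:
```python
from h import *
env.move_ptp([.552,.019,.12],AT); fingers.command_gripper(.062); st()
d=wristcam(); crop(d["pixels"],220,100,420,260,4,"w8c"); np.savez("w8.npz",c=d["cam_to_world"],K=d["mtx"])
for r,h in((.045,.007),(.02,.029)): print([((proj(d,q)-[220,100]+.5)*4).round() for q in ([.552,.019,h],[.552+r,.019,h],[.552-r,.019,h],[.552,.019+r,h],[.552,.019-r,h])])
```

```text
t29.1 p [0.552 0.019 0.12 ] F [-0.7  0.1 -0.4] w0.0619
[array([401., 389.]), array([205., 415.]), array([598., 363.]), array([427., 571.]), array([373., 192.])]
[array([401., 417.]), array([308., 430.]), array([495., 405.]), array([414., 505.]), array([388., 326.])]
```

View pics/w8c.png

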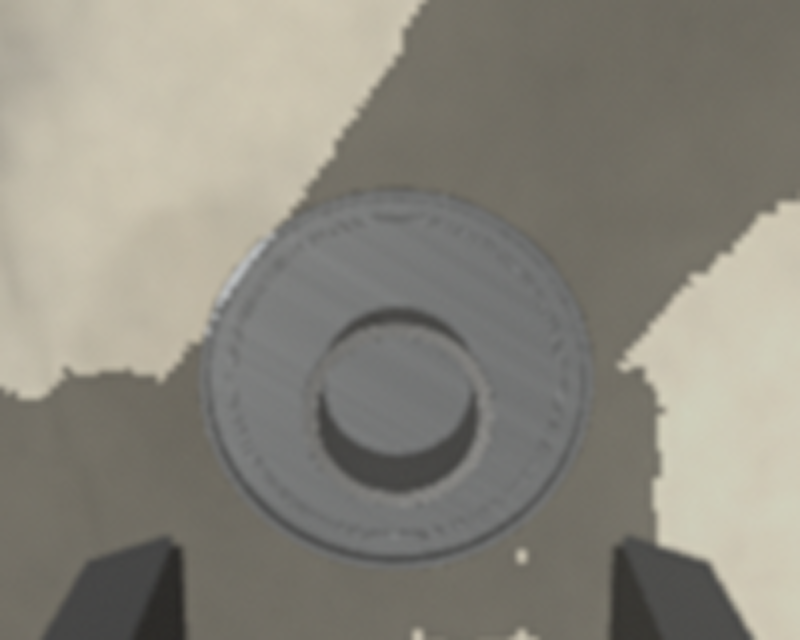

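Run:
```python
from h import *
fingers.command_gripper(.055)
p=[.5525,.0185]
env.move_linear(p+[.008],AT,v=.12); st("down")
fingers.command_gripper(.03); st("grip")
env.move_linear(p+[.24],v=.2); st("lift")
d=wristcam(); cv2.imwrite("pics/w9.png",d["pixels"])
try:
    env.move_ptp(tin(-.018,0,.24),AT); st("over tin")
except env.PlanningError as e: print("PE",e)
d=eyes.get_image("scene"); crop(d["pixels"],300,30,460,180,4,"s9")
d=wristcam(); cv2.imwrite("pics/w9b.png",d["pixels"]); print(monitor.sense()["q"].round(2))
```

```text
down t30.5 p [0.553  0.0187 0.0086] F [ 0.1 -1.   0.2] w0.0551
grip t30.9 p [0.5529 0.0185 0.0084] F [-0.2 -0.2  2.2] w0.0392
lift t32.2 p [0.5517 0.0182 0.2389] F [-0.7  0.6 -0.6] w0.0388
over tin t33.4 p [ 0.4654 -0.2423  0.2402] F [ 0.6 -0.1 -0.3] w0.0386
[ 1.11  0.61 -1.08  1.8   0.6   1.1   2.83]
```

View pics/w9b.png

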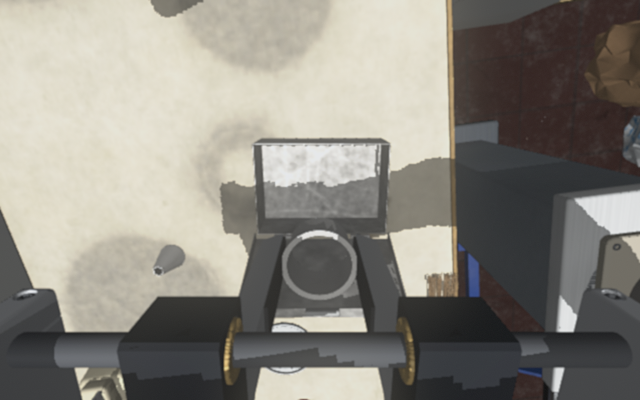

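View pics/s9.png

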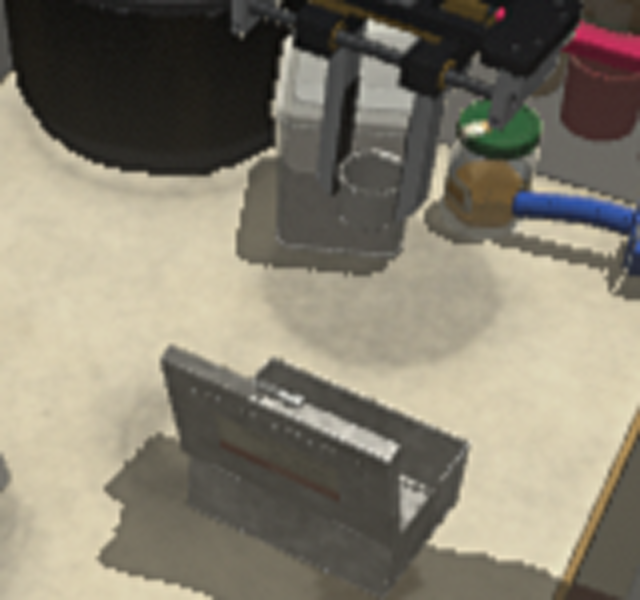

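Run:
```python
from h import *
env.move_linear(tin(-.018,0,.03),v=.12); st()
env.move_linear(tin(-.018,0,.0085),v=.03); st("set")
fingers.command_gripper(.055); st("open")
env.move_linear(tin(-.018,0,.24),v=.2); st()
d=wristcam(); cv2.imwrite("pics/w10.png",d["pixels"]); crop(d["pixels"],240,120,400,240,5,"w10c")
```

```text
t35.4 p [ 0.465  -0.244   0.0305] F [-0.2 -0.6 -0.4] w0.0388
set t36.2 p [ 0.4647 -0.2438  0.0085] F [0.  0.3 0.3] w0.0388
open t36.7 p [ 0.4646 -0.2439  0.0085] F [ 0.2 -0.1 -0.5] w0.0547
 t38.0 p [ 0.4638 -0.2438  0.239 ] F [ 0.5 -0.5 -0.9] w0.0553
```

View pics/w10c.png

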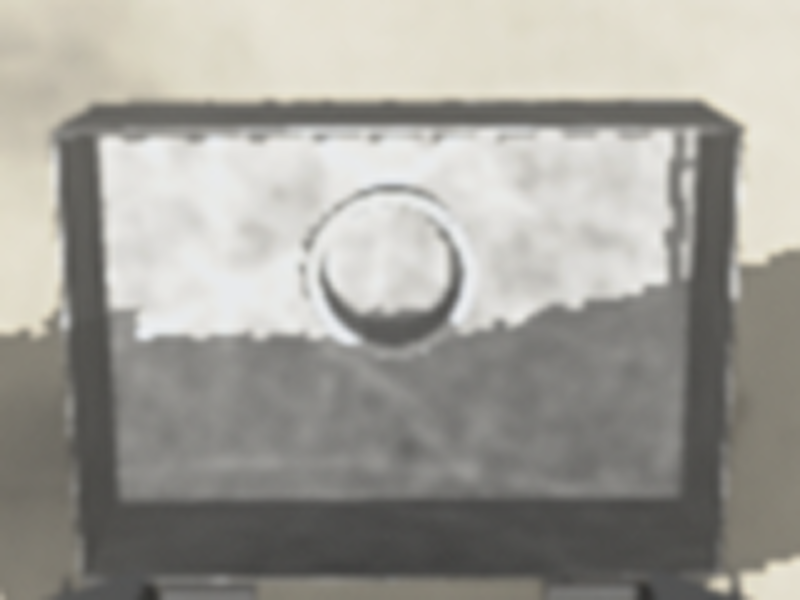

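The small ring stands upright on the tin floor at w10c (390,265). Now I'll close the lid.

Run:
```python
from h import *
fingers.command_gripper(0.0)
try:
    env.move_linear(tin(.14,0,.24),v=.2)
    env.move_linear(tin(.14,0,.132),v=.15); st("behind")
    for x in (.07,.03,0.,-.005): env.move_linear(tin(x,0,.132),v=.1); st(x)
    env.move_linear(tin(.0,0,.175),v=.12)
    d=eyes.get_image("scene"); crop(d["pixels"],300,30,460,180,4,"s11")
    d=wristcam(); cv2.imwrite("pics/w11.png",d["pixels"])
except env.PlanningError as e: print("PE",e); st()
```

```text
behind t40.8 p [ 0.4865 -0.0873  0.1326] F [-0.3  0.7  0.1] w0.0004
0.07 t41.7 p [ 0.4763 -0.1565  0.132 ] F [0.1 0.8 0.8] w0.0002
0.03 t42.2 p [ 0.471  -0.1963  0.132 ] F [-0.4  0.1  0.2] w0.0006
0.0 t42.7 p [ 0.4669 -0.2261  0.132 ] F [-0.2  0.4  0.1] w0.0006
-0.005 t42.9 p [ 0.4664 -0.2309  0.1321] F [-0.1 -0.1 -0.5] w0.0006
```

View pics/s11.png

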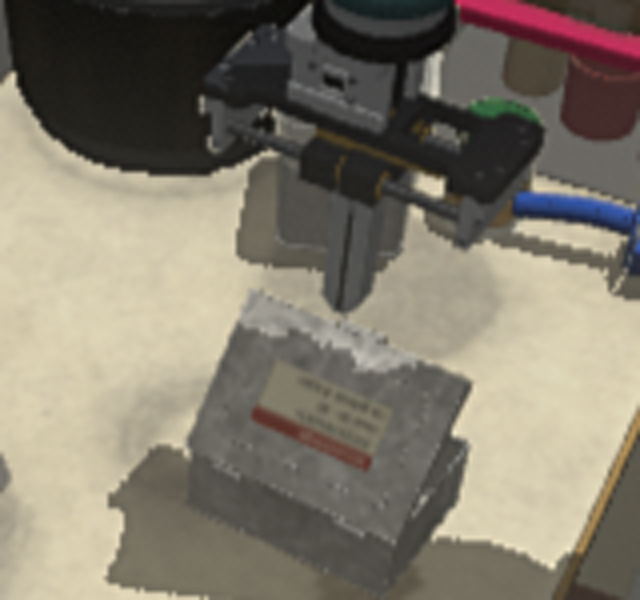

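Run:
```python
from h import *
try:
    env.move_linear(tin(-.008,0,.165),v=.1)
    for x,z in ((-.008,.14),(-.008,.11),(-.008,.085),(-.035,.072),(-.045,.064),(-.045,.0605),(-.045,.0595)):
        env.move_linear(tin(x,0,z),v=.05); st((x,z))
    for z in (.0585,.0575,.0565,.0555):
        if monitor.sense()["force"][2]>8: break
        env.move_linear(tin(-.045,0,z),v=.02); st(z)
except env.PlanningError as e: print("PE",e); st()
d=eyes.get_image("scene"); crop(d["pixels"],300,30,460,180,4,"s12")
```

```text
(-0.008, 0.14) t44.5 p [ 0.466  -0.2338  0.1399] F [-0.3  0.1  0. ] w0.0007
(-0.008, 0.11) t45.2 p [ 0.4659 -0.2338  0.1099] F [-0.2  1.  -0.2] w0.0004
(-0.008, 0.085) t45.9 p [ 0.4657 -0.2337  0.0847] F [0.  0.9 0.7] w0.0005
(-0.035, 0.072) t46.6 p [ 0.4622 -0.2607  0.072 ] F [-0.5 -0.1  0.4] w0.0004
(-0.045, 0.064) t47.0 p [ 0.4606 -0.2709  0.0637] F [0.2 0.  0.1] w0.0003
(-0.045, 0.0605) t47.3 p [ 0.4608 -0.2704  0.0603] F [-0.4 -0.6  0. ] w-0.0000
(-0.045, 0.0595) t47.5 p [ 0.4611 -0.2705  0.0599] F [-0.6  0.4  4.6] w0.0005
0.0585 t47.8 p [ 0.4611 -0.2705  0.0597] F [-2.   0.4 13. ] w0.0003
```

View pics/s12.png

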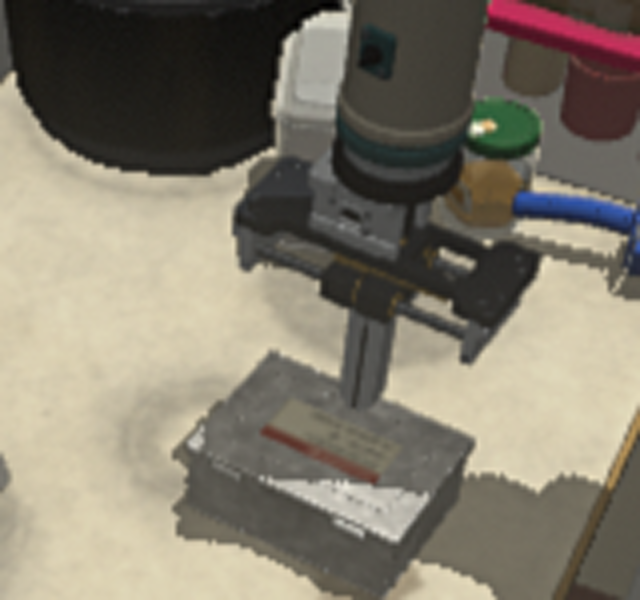

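The lid is flat, with a hard stop at z = 0.060 under 13 N. Now the medium ring goes back.

Run:
```python
from h import *
A=down(1.435)
env.move_linear(tin(-.045,0,.2),v=.2); 
env.move_ptp([.425,.34,.13],A); fingers.command_gripper(.075); st()
d=wristcam(); cv2.imwrite("pics/w13.png",d["pixels"]); crop(d["pixels"],200,60,440,260,3,"w13c")
for c,r,h in(((.425,.34),.026,.038),((.515,.34),.0345,.042)):
    print([((proj(d,[c[0]+a*r,c[1]+b*r,h])-[200,60]+.5)*3).round() for a,b in((0,0),(1,0),(-1,0),(0,1),(0,-1))])
```

```text
t52.1 p [0.425 0.34  0.13 ] F [ 1.3  0.3 -0.5] w0.0751
[array([360., 429.]), array([372., 514.]), array([347., 339.]), array([452., 417.]), array([269., 441.])]
[array([400., 714.]), array([414., 810.]), array([386., 612.]), array([514., 701.]), array([288., 728.])]
```

View pics/w13c.png

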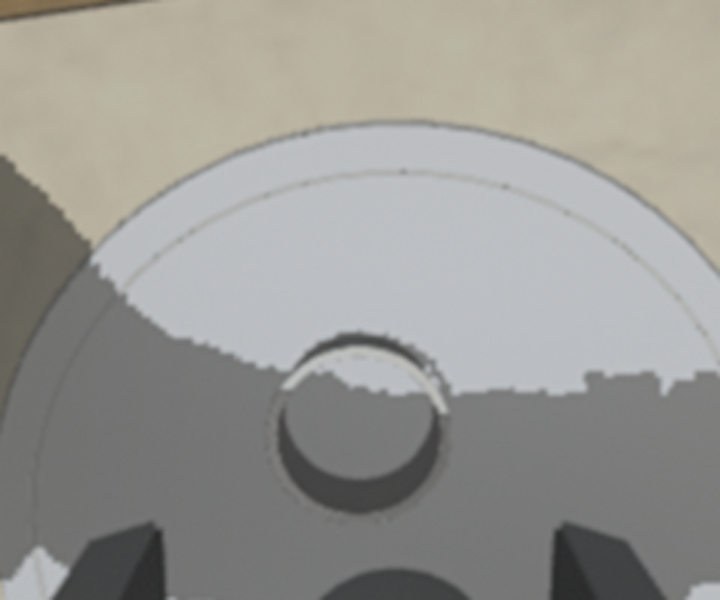

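Run:
```python
from h import *
A=down(1.435)
env.move_linear([.4265,.34,.0155],v=.12); fingers.command_gripper(.04); st("grip")
env.move_linear([.4265,.34,.11],v=.15); st("lift")
env.move_ptp([.5515,.019,.11],A); st("over")
d=wristcam(); cv2.imwrite("pics/w14.png",d["pixels"])
env.move_linear([.5515,.019,.025],v=.12)
env.move_linear([.5515,.019,.0108],v=.03); st("set")
fingers.command_gripper(.068); st("open")
env.move_linear([.5515,.019,.12],v=.15); st()
d=wristcam(); crop(d["pixels"],220,100,420,260,4,"w14c")
for r,h in((.045,.007),(.026,.033)): print([((proj(d,[.552+a*r,.019+b*r,h])-[220,100]+.5)*4).round() for a,b in((0,0),(1,0),(-1,0),(0,1),(0,-1))])
```

```text
grip t53.7 p [0.4267 0.3401 0.0157] F [-0.2  0.1  1.8] w0.0509
lift t54.5 p [0.4262 0.3394 0.1094] F [-0.2 -0.4 -1.6] w0.0509
over t55.8 p [0.5513 0.021  0.11  ] F [-0.4 -0.1 -0.1] w0.0510
set t57.4 p [0.5514 0.0191 0.0107] F [ 0.3 -0.2 -0.7] w0.0512
open t57.8 p [0.5515 0.019  0.0109] F [ 0.2  0.9 -0.6] w0.0682
 t58.7 p [0.5509 0.0187 0.1193] F [ 0.2 -0.4 -0.1] w0.0678
[array([402., 391.]), array([428., 573.]), array([374., 194.]), array([600., 365.]), array([206., 417.])]
[array([402., 425.]), array([419., 541.]), array([385., 303.]), array([527., 409.]), array([279., 441.])]
```

View pics/w14c.png

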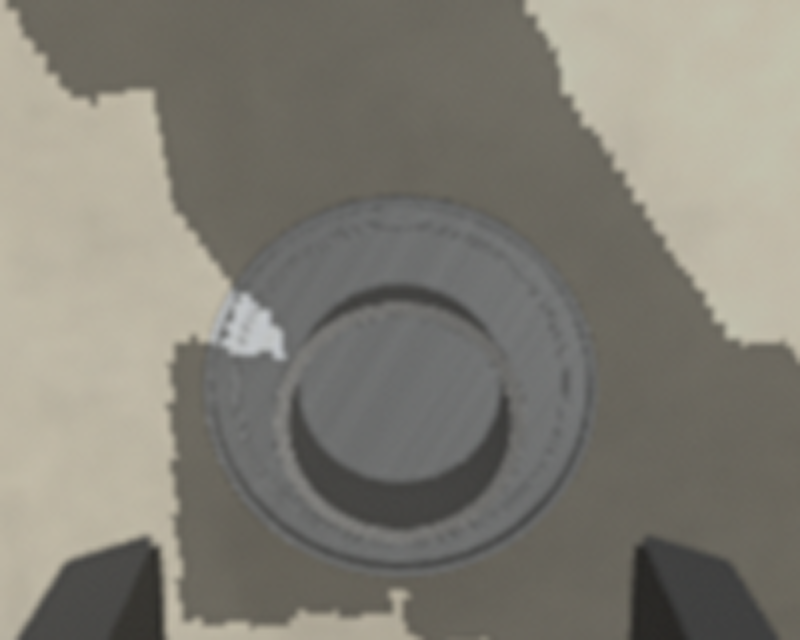

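The medium ring stands centred in the dish at w14c (400,421). Now the large ring.

Run:
```python
from h import *
A=down(1.435)
env.move_ptp([.515,.34,.13],A); fingers.command_gripper(.094); st()
d=wristcam(); crop(d["pixels"],200,60,440,260,3,"w15c")
for r,h in((.0345,.042),):print([((proj(d,[.515+a*r,.34+b*r,h])-[200,60]+.5)*3).round() for a,b in((0,0),(1,0),(-1,0),(0,1),(0,-1))])
```

```text
t60.6 p [0.515 0.34  0.13 ] F [-0.1  0.   0.1] w0.0939
[array([360., 433.]), array([376., 546.]), array([343., 311.]), array([484., 417.]), array([238., 449.])]
```

View pics/w15c.png

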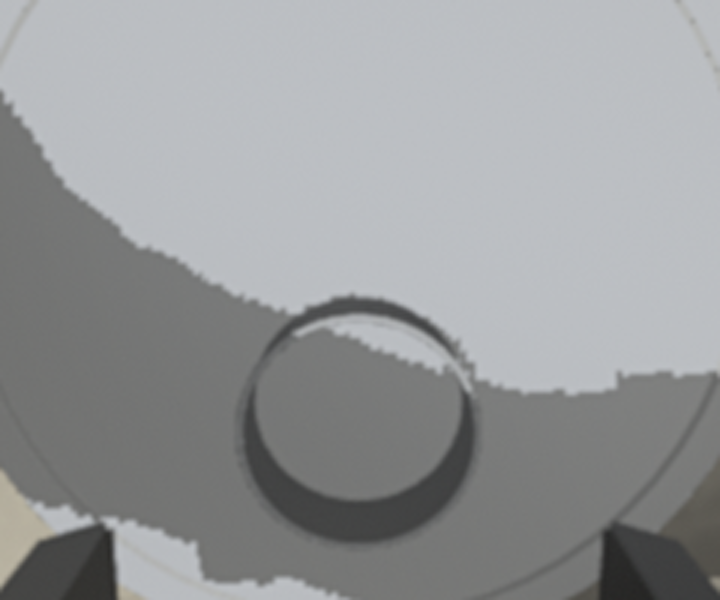

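Run:
```python
from h import *
A=down(1.435)
env.move_linear([.515,.34,.0175],v=.12); fingers.command_gripper(.06); st("grip")
env.move_linear([.515,.34,.12],v=.15); st("lift")
env.move_ptp([.552,.019,.12],A); env.hold(.2); st("over")
d=wristcam(); cv2.imwrite("pics/w16.png",d["pixels"])
env.move_linear([.552,.019,.06],v=.12); st()
d=wristcam(); cv2.imwrite("pics/w16b.png",d["pixels"])
for z in (.035,.02,.0128):
    env.move_linear([.552,.019,z],v=.04); st(z)
```

```text
grip t62.3 p [0.5152 0.34   0.0177] F [ 0.  -0.5  0.8] w0.0665
lift t63.1 p [0.5145 0.3394 0.1192] F [-0.3  0.  -1. ] w0.0668
over t64.5 p [0.5521 0.0207 0.1201] F [ 1.   0.3 -0.6] w0.0665
 t65.2 p [0.5523 0.0193 0.0602] F [ 0.2 -0.9  0.3] w0.0666
0.035 t66.1 p [0.552  0.0191 0.035 ] F [-0.5  0.3 -0.2] w0.0668
0.02 t66.6 p [0.5518 0.019  0.0197] F [ 0.   0.5 -1.1] w0.0667
0.0128 t66.9 p [0.5519 0.019  0.0126] F [ 0.   0.5 -0.8] w0.0672
```

View pics/w16b.png

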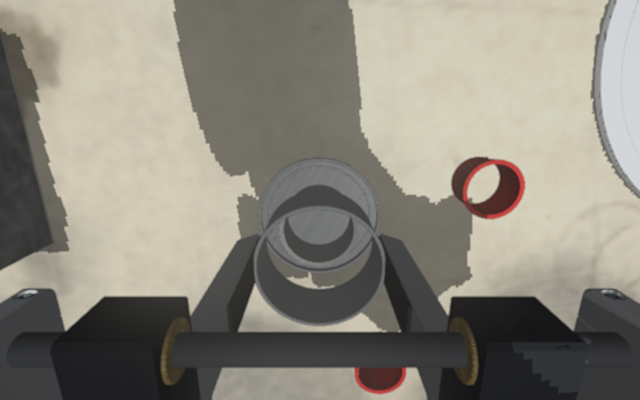

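Run:
```python
from h import *
A=down(1.435)
env.move_linear([.552,.019,.012],v=.03); st()
fingers.command_gripper(.094); st("open")
env.move_linear([.552,.019,.13],v=.12)
d=wristcam(); crop(d["pixels"],200,50,440,250,3,"w17c")
env.move_ptp([.5,.33,.2],A); st()
d=eyes.get_image("scene"); cv2.imwrite("pics/s17.png",d["pixels"]); crop(d["pixels"],250,80,430,230,4,"s17c")
d=eyes.get_image("top"); crop(d["pixels"],150,120,450,270,2.6,"t17")
```

```text
t67.2 p [0.552  0.019  0.0122] F [-0.4  0.6  2.5] w0.0667
open t67.8 p [0.552 0.019 0.012] F [-0.1  0.1  0.9] w0.0933
 t70.2 p [0.5009 0.3277 0.1993] F [ 0.5 -0.6 -0.6] w0.0940
```

View pics/w17c.png

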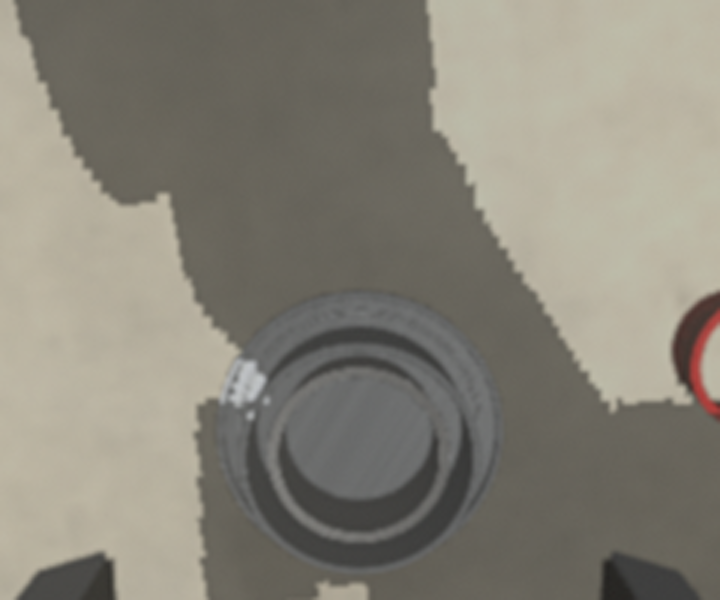

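View pics/s17c.png

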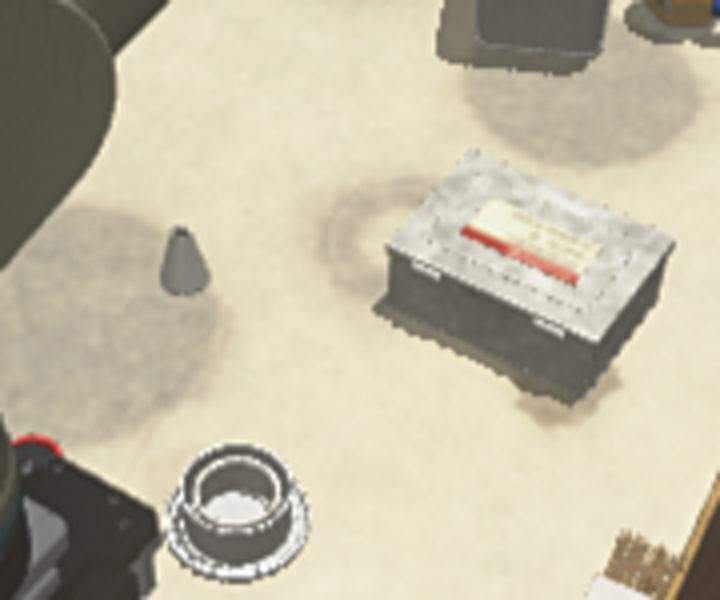

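View pics/t17.png

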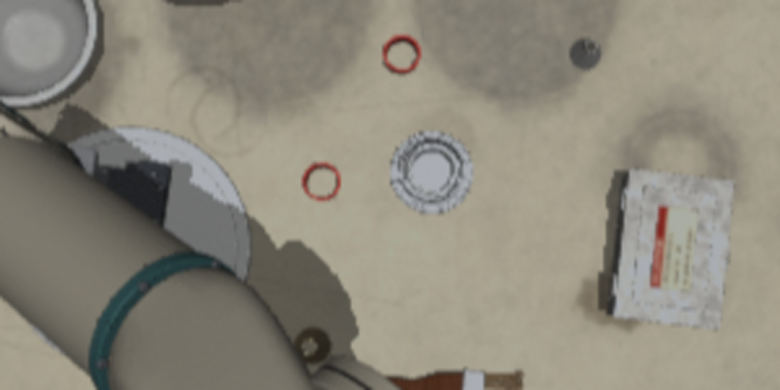

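The final views show the rings nested upright in the dish (w17c 358,430), the lid flat shut, and both nozzles at their starting pixels. I'm handing the job in.

```bash
python3 -c "
from workcell import job_done
print(job_done())"
```

```text
the job is handed in; nothing more can be done
None
```

The job is done and handed in, at about 70 s of the 147 s allowed.

- **Aside:** I stood the large and medium rings side by side on the white disc, both upright, but not nested there.
- **Tin:** I pushed the half-open lid back past upright and stood the smallest grey ring upright on the tin floor. Then I shut the lid and pressed it to a hard stop at z = 0.060 m under 13 N.
- **Dish:** I put the medium ring back first, then lowered the large ring over it.

**Last checks:** The pictures show both rings upright and nested in the dish, the lid flat shut, and both nozzles and the red rings where they started. The gripper was open and clear of everything at hand-in. The small ring was last seen upright in the tin just before the lid closed, so it could not be checked afterwards.

**Disagreement:** My first estimate of the lid's starting angle (0.85 rad) did not match the wrist view, which suggested about 0.96 rad. It did not affect the result.

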